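# Snap the cover onto the data logger

## Robot

A 6-joint arm with a two-finger parallel gripper is mounted at the origin on a cart in front of the work surface, level with it; the furniture and walls round the work are solid. World frame = base frame: x ahead of the robot, y to its left, z up, the work surface at z = 0. Lengths are in m, angles in rad, forces in N, time in s.
With the tool pointing down it reaches from about 0.375 to 0.9 m from the base axis. Payload 3.1 kg.
Tool frame: the origin (TCP) lies at the centre of the arm's flange, where the gripper is bolted on; the fingertips stand 173 mm ahead of it and the grasp point (between the pads) lies 155 mm ahead of it; z points along the fingers, x is the direction in which the jaws open and shut, and the axes are right-handed (so a half turn about z gives the same grasp; the last joint's range is limited). The gripper opens to 85 mm and grips with 20 to 120 N. Pads are 22 mm wide; open, the fingers measure 114 mm over their backs; the gripper's body (76 mm by 85 mm) begins 54 mm behind the grasp point. The pads swing forward as they close: fully open they stand 13 mm farther back than shut.
Start: joints at [1.065, 0.527, 1.433, -0, 1.181, -0.178], TCP at [0.201, 0.592, 0.405] pointing down, gripper open.
Joint ranges: [-3.08, 3.08], [-0.75, 2.2], [0.22, 2.44], [-1.43, 4.57], [0, 2.65], [-2.85, 2.85]. Speed limits (rad/s): [2.79, 2.79, 3.14, 3.14, 3.14, 3.14].

## Interface

Orientations are given as a unit quaternion [x, y, z, w].
In Python, from station import manip gives the robot as it stands.
- The arm moves only by the shell command python3 -m jog 'ROWS' [OPENING] [FORCE]. ROWS is JSON, a list that holds one entry, the list of rows, each a list of 4 numbers: the shift along the world's x, y, z in mm, then the turn about the world's z in degrees. A call has exactly 8 rows; each row shifts and turns the commanded pose from where the row before left it; what a row does not reach is not made up. A row lasts 1/8 s, in which the tool goes at most 62.5 mm and 10.7 degrees, less where a joint would pass 70% of its speed; a pose out of reach is approached as far as the arm can. A call is refused whole if a number of a shift passes 62.5 or a number of a turn 10.7, either way. A call with a gripper value outside its range is refused whole. OPENING is the opening in per cent of the stroke, from 0 (shut) to 100 (fully open), set as the call begins (- or left out, the last holds). The fingers move at their own pace and stop on an object; FORCE is the grip in N (left out, the last holds). Time passes only in rows, so rows that do not move let the fingers close, or fill a call up. It gives the time, the measured TCP pose, the force and the opening at its end, in the units of the state.
- manip.sense(): the state, without advancing time (a new reading comes with each control period).
- manip.snapshot(name): name is "side" or "top" or "wrist"; returns the picture (400x640x3 uint8, red, green, blue); there is no depth.
- manip.camera_info(name): a dict with "fx", "fy", "cx", "cy" (pixels), "k1" (the pictures are not rectified: a ray, as slopes to the right and down, at radius r is drawn at 1 + k1 r^2 times it, then the intrinsics apply), "R" (3x3) and "t" (3): a world point X has camera coordinates R X + t. Camera axes: x right, y down, z forward; pixel columns grow to the right and rows downward; lengths in m; the calibration is good to about 2 mm. A picture is of the moment at which its call begins: read the wrist's pose just before it. camera_info takes no time and is no camera call; for the wrist camera it gives the pose at the moment of the call.
- manip.sign_off(): hands the job in, once; it reports no verdict.
The state is a dict: "t": time; "q": joint angles; "qd": joint speeds; "tau": joint torques, N m; "tcp_pos": TCP position; "tool_rot": TCP orientation; "force": force on the tool from outside, world axes, zero at the start; "ft_torque": the same for the moment, N m; "finger_gap": opening from 0.0 (shut) to 1.0 (fully open).
Only numpy, scipy, OpenCV 4.12 (cv2) and the standard library are available. Lean on these libraries where they do the work, as an engineer would, in place of code of your own. Each camera call takes 0.05 s, during which the arm holds its last target. There are 200 camera calls.

## Task

Close the small data logger: take its white snap-fit cover, which stands on edge in the blue stand, lay it flat on the bench with its smooth outer face up and let go of it, then take it again by its long sides, set it on the logger box and press it down evenly until it has clicked home on all four sides. Do not push the timer, beaker, bottle or tape roll about.

Things in the scene. Friction and masses are not known exactly. Their poses are not given: they have to be found in the camera images.
- cover: white cap-shaped snap-fit cover, 56 (x) x 92 (y) x 16 (z) mm, 60 g, same when turned half round. Origin: centre of its open underside; +z out of its smooth outer face (grey press marks, blue strip). Walls 2 mm, inward bead 2.5 mm wide and 3 mm high round the lower rim. Starts on a long edge in the stand: +z level along the stand's +x, -x edge on top 62 mm up, origin 34 mm up
- stand: blue plastic stand fixed to the bench, base 60 (x) x 80 (y) x 6 mm; origin at the centre of its underside. Slot along its y, 19 mm wide, floor at z = 6 mm, between two fences 4 mm thick, 70 mm long, tops at z = 28 mm. Its +x points away from the robot. Bench round x 0.44, y -0.18 m is always free; a balance stands round x 0.50, y 0.07, and a microwave about 0.3 m high behind x 0.56 on the right
- logger_box: open data logger box fixed to the bench; origin: centre of its underside. Grey housing 48 (x) x 84 (y) mm up to z = 28 mm, then a white neck 43 x 79 mm with tapered rim at z = 46 mm and an orange sprung catch on each side. The cover (long side along the box's y, either way round) goes over the neck with 1.8 mm play all round, plus a 3 mm taper to guide it
- seat (a point): where the cover's origin is when clicked home: on the box's axis, 32.5 mm above its underside; axes as the box. Laid on loosely, the cover rests on the catches, its top about 57 mm above the bench; home, its top is at 48.5 mm. A side needs about 5 to 13 N pressed 10 mm inside its edge (then the cover tilts), the whole about 10 to 20 N in the middle
- edge_front (a point): point on the cover's lower rim, middle of its -x (long) edge (cover frame)
- edge_back (a point): point on the cover's lower rim, middle of its +x (long) edge (cover frame)
- edge_left (a point): point on the cover's lower rim, middle of its +y (short) edge (cover frame)
- edge_right (a point): point on the cover's lower rim, middle of its -y (short) edge (cover frame)
- catch_front (a joint): orange sprung catch in the middle of the neck's -x (long) side (box frame), 20 mm wide: 0 = fully out, grows (m) as pushed in, at most 0.005. The cover's bead pushes it in about 0.002 in passing; it springs out over the bead with the click
- catch_back (a joint): orange sprung catch in the middle of the neck's +x (long) side (box frame), 20 mm wide: 0 = fully out, grows (m) as pushed in, at most 0.005. The cover's bead pushes it in about 0.002 in passing; it springs out over the bead with the click
- catch_left (a joint): orange sprung catch in the middle of the neck's +y (short) side (box frame), 20 mm wide: 0 = fully out, grows (m) as pushed in, at most 0.005. The cover's bead pushes it in about 0.002 in passing; it springs out over the bead with the click
- catch_right (a joint): orange sprung catch in the middle of the neck's -y (short) side (box frame), 20 mm wide: 0 = fully out, grows (m) as pushed in, at most 0.005. The cover's bead pushes it in about 0.002 in passing; it springs out over the bead with the click
- timer: white bench timer with three keys, 58 x 62 x 16 mm, loose; bystander; origin at the centre of its underside
- beaker: small clear beaker, 50 mm across, 60 mm high, loose; bystander; origin at the centre of its underside
- hdpe_bottle: white plastic bottle, 50 mm across, 124 mm high, loose; bystander; origin at the centre of its underside
- tape_roll: yellow tape roll lying flat, 70 mm across, 19 mm high, loose; bystander; origin at the centre of its underside

How it is judged:
On the way, in this order (a step that is already met when the one before it is completed fails the run):
1. the cover lies flat on the bench, outer face up, let go of (height (world z) of cover below 0.005 m and angle between cover's own z axis and vertical below 0.1 rad and contact force between the fingers and cover below 0.05 N and linear speed of cover below 0.02 m/s), for 0.1 s.
2. the cover is clicked home on all four sides of the box (distance between cover and seat below 0.005 m and angle between cover's own z axis and vertical below 0.08 rad and z of each of edge_front, edge_back, edge_left, edge_right in the frame of seat below 0.002 m and value of joint each of catch_front, catch_back, catch_left, catch_right below 0.0014 m), for 0.2 s.
At the end, for the whole second after the job is handed in: The cover is on the logger box, outer face up, at rest, its origin within 5 mm of the seat, the middle of each of its four edges no more than 2 mm above the seat, and all four catches sprung out again over the bead (each less than 1.4 mm in) (all of step 2 and linear speed of cover below 0.02 m/s); the robot touches nothing.
It fails at once if the timer is pushed more than 40 mm (distance of timer from where it was at the start of the episode above 0.04 m).
It fails at once if the beaker is pushed more than 40 mm (distance of beaker from where it was at the start of the episode above 0.04 m).
It fails at once if the hdpe bottle is pushed more than 40 mm (distance of hdpe_bottle from where it was at the start of the episode above 0.04 m).
It fails at once if the tape roll is pushed more than 40 mm (distance of tape_roll from where it was at the start of the episode above 0.04 m).
It also fails if it takes over 72 s, if anything falls off the work surface, if the arm or the gripper's body presses on something with over 40 N, if the wrist force passes 120 N, or if a joint passes its speed limit or range.

## Working session

There is one attempt and no reset: what is moved stays moved. The work goes in short steps, Python scripts to look and compute and a shell command to move; the robot and the scene stay as the last step left them, time stands still between calls to the robot, and variables do not carry over. Pictures are saved under pics/ and viewed, about 8 in all and at most 12, crops included, and the job is handed in when it is done.

```bash
ls; mkdir -p pics; cat > h.py <<'E'
import numpy as np, cv2
from station import manip
def snap(n,f):
    i=manip.camera_info(n); im=manip.snapshot(n); cv2.imwrite('pics/'+f,im[:,:,::-1]); np.save('pics/'+f+'.npy',i,allow_pickle=True); return im,i
def load(f): return cv2.imread('pics/'+f)[:,:,::-1], np.load('pics/'+f+'.npy',allow_pickle=True).item()
def K(i): return np.array([[i['fx'],0,i['cx']],[0,i['fy'],i['cy']],[0,0,1.]])
D=lambda i: np.array([i['k1'],0,0,0,0.])
def ray(i,uv):
    p=cv2.undistortPoints(np.array([[uv]],float),K(i),D(i))[0,0]
    R=np.array(i['R']);t=np.array(i['t']); return -R.T@t, R.T@np.array([p[0],p[1],1])
def onz(i,uv,z):
    c,d=ray(i,uv); return c+d*(z-c[2])/d[2]
def proj(i,X):
    r,_=cv2.Rodrigues(np.array(i['R'])); return cv2.projectPoints(np.array(X,float).reshape(-1,1,3),r,np.array(i['t'],float),K(i),D(i))[0][:,0]
E
python3 - <<'E'
from h import *
a,i=snap('top','top0.png'); b,j=snap('side','side0.png')
for k in (i,j): R=np.array(k['R']);print(k['fx'],k['k1'],-R.T@k['t'],R.round(2).tolist())
print(manip.sense())
E
```

```text
pics
485.39457718747354 0.024266457136570413 [-0.46274142 -0.08472005  1.91035814] [[0.05, -1.0, -0.01], [-0.89, -0.04, -0.46], [0.46, 0.03, -0.89]]
481.6303623893945 0.03071751654753336 [-0.17958922  1.29175213  1.01172645] [[-0.89, -0.46, 0.01], [-0.26, 0.48, -0.84], [0.39, -0.75, -0.54]]
{'t': 0.1, 'q': array([ 1.06548965e+00,  5.28357871e-01,  1.43378203e+00, -2.54626510e-05,
        1.18140470e+00, -1.78460977e-01]), 'qd': array([ 0.00067566, -0.00425903, -0.00406356,  0.00275833,  0.00172267,
        0.00241255]), 'tau': array([-4.52935401e-04, -4.43308067e+01, -1.78586054e+01, -3.14621038e-04,
        3.85208215e-03,  6.51111890e-06]), 'tcp_pos': array([0.20045766, 0.59164859, 0.40383807]), 'tool_rot': array([ 8.12725934e-01,  5.82645350e-01, -8.76496453e-04,  4.29441369e-04]), 'force': array([-0.68427314,  0.83361217, -1.1211317 ]), 'ft_torque': array([-0.06207914,  0.04530572, -0.05287986]), 'finger_gap': 1.0049966221163538}
```

View pics/top0.png

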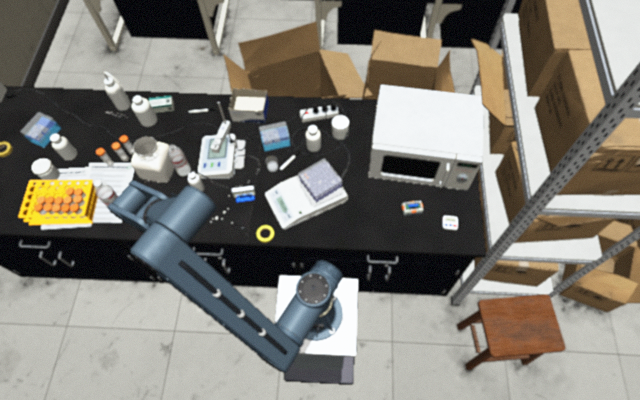

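View pics/side0.png

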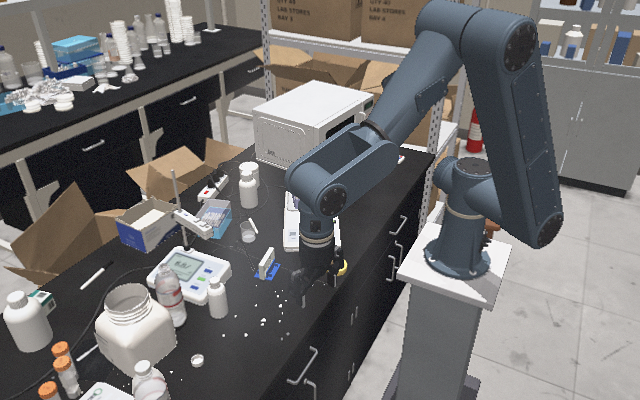

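The top picture shows the stand with the white cover at about (243,193), the logger box at about (412,208), the timer at (451,222) and the tape at (265,233). The side picture shows the cover in the blue stand at (266,265). I'll get rough positions first, then look with the wrist camera.

```bash
python3 - <<'E'
from h import *
a,i=load('top0.png'); b,j=load('side0.png')
for n,uv,z in [('stand',(243,196),.0),('box',(412,208),.03),('timer',(451,222),.01),('tape',(265,233),.01),('beaker?',(271,163),.03)]: print(n,onz(i,uv,z).round(3))
print('side stand',onz(j,(267,272),0).round(3))
k=manip.camera_info('wrist');R=np.array(k['R']);s=manip.sense()
from scipy.spatial.transform import Rotation as Ro
T=Ro.from_quat(s['tool_rot']).as_matrix()
print('cam in tool',T.T@(-R.T@k['t']-s['tcp_pos']),(T.T@R.T).round(2).tolist(),k['fx'],T.round(2).tolist())
c=cv2.resize(a[150:250,180:480],None,fx=2.6,fy=2.6,interpolation=cv2.INTER_CUBIC);cv2.imwrite('pics/c.png',c[:,:,::-1])
E
```

```text
stand [0.505 0.354 0.   ]
box [ 0.466 -0.387  0.03 ]
timer [ 0.417 -0.554  0.01 ]
tape [0.328 0.235 0.01 ]
beaker? [0.663 0.242 0.03 ]
side stand [0.506 0.353 0.   ]
cam in tool [-0.00085491 -0.07014794  0.03051787] [[1.0, -0.0, 0.0], [0.0, 0.96, 0.28], [-0.0, -0.28, 0.96]] 308.36134778094663 [[0.32, 0.95, -0.0], [0.95, -0.32, -0.0], [-0.0, -0.0, -1.0]]
```

View pics/c.png

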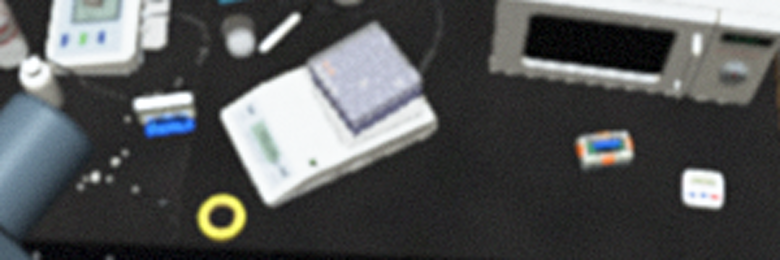

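Both cameras put the stand at about (0.505, 0.354). The box is at about (0.466, -0.387) and the timer at (0.417, -0.554). Next I move over the stand with the jaws along x.

```bash
python3 -m jog '[[[38,-25,0,-9],[38,-25,0,-9],[38,-25,0,-9],[38,-25,0,-9],[38,-25,0,-9],[38,-25,0,-9],[38,-25,0,-9],[38,-25,0,-8.5]]]' 100; python3 -m jog '[[[0,0,-15,0],[0,0,-15,0],[0,0,-15,0],[0,0,-15,0],[0,0,0,0],[0,0,0,0],[0,0,0,0],[0,0,0,0]]]';  python3 -c "
from h import *
a,i=snap('wrist','w1.png');print(manip.sense()['tcp_pos'])"
```

```text
t: 1.1
tcp_pos: [0.5056, 0.3909, 0.4042]
tool_rot: [1.0, -0.004, -0.0, 0.0]
force: [1.6, 0.4, 0.1]
finger_gap: 0.995
t: 2.1
tcp_pos: [0.5047, 0.392, 0.3454]
tool_rot: [1.0, -0.002, 0.001, -0.0]
force: [-0.1, -0.0, 0.1]
finger_gap: 1.001
[0.50471713 0.39192517 0.34528085]
```

View pics/w1.png

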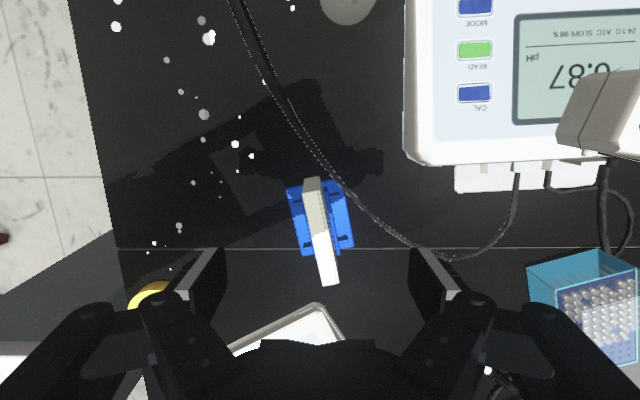

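The wrist picture shows the stand as blue from (287,183) to (353,255). The cover's top edge runs from (312,178) to (332,284) and is half in shadow. Left to right is +x.

```bash
python3 - <<'E'
from h import *
a,i=load('w1.png')
hsv=cv2.cvtColor(np.ascontiguousarray(a),cv2.COLOR_RGB2HSV)
roi=np.zeros(a.shape[:2],np.uint8);roi[165:292,275:365]=1
blue=((hsv[...,1]>130)&(hsv[...,2]>60)&(abs(hsv[...,0].astype(int)-110)<15)&(roi>0)).astype(np.uint8)
cov=((hsv[...,1]<70)&(hsv[...,2]>110)&(roi>0)).astype(np.uint8)
cov[:,:]=cv2.morphologyEx(cov,cv2.MORPH_OPEN,np.ones((5,5)))
for n,m,z in (('blue',blue,.006),('cov',cov,.062)):
    cs=cv2.findContours(m,0,2)[0];pts=np.vstack([c for c in cs if cv2.contourArea(c)>30])[:,0].astype(float)
    P=np.array([onz(i,p,z)[:2] for p in pts])*1000
    r=cv2.minAreaRect(P.astype(np.float32));print(n,m.sum(),r,cv2.boundingRect(pts.astype(np.float32)));print(cv2.boxPoints(r).round(1).tolist())
E
```

```text
blue 2494 ((510.49444580078125, 344.5513000488281), (60.30244827270508, 87.2389144897461), 11.25963020324707) (285, 179, 70, 81)
[[472.3999938964844, 381.3999938964844], [489.3999938964844, 295.8999938964844], [548.5999755859375, 307.70001220703125], [531.5, 393.20001220703125]]
cov 2043 ((509.0325622558594, 352.88043212890625), (17.68383026123047, 104.45164489746094), 11.00327205657959) (302, 177, 37, 110)
[[490.3999938964844, 402.5], [510.29998779296875, 299.8999938964844], [527.7000122070312, 303.29998779296875], [507.70001220703125, 405.79998779296875]]
```

The stand yaw is about +11° and its centre about (0.510, 0.347). The blue base and the cover strip agree. Next I align and go down with the jaws half open.

```bash
python3 -m jog '[[[3,-15,-10,4],[2,-15,-20,4],[0,-15,-30,3],[0,0,-25,0],[0,0,-20,0],[0,0,0,0],[0,0,0,0],[0,0,0,0]]]' 50;  python3 -c "
from h import *
a,i=snap('wrist','w2.png');s=manip.sense();print(s['tcp_pos'],s['finger_gap'],proj(i,[[.510,.347,.062]]))"
```

```text
t: 3.15
tcp_pos: [0.51, 0.3472, 0.2409]
tool_rot: [0.996, 0.094, 0.001, -0.0]
force: [-1.2, 0.0, 0.4]
finger_gap: 0.501
[0.50992668 0.34715207 0.24085852] 0.5037563518763662 [[314.52202968 245.05180482]]
```

View pics/w2.png

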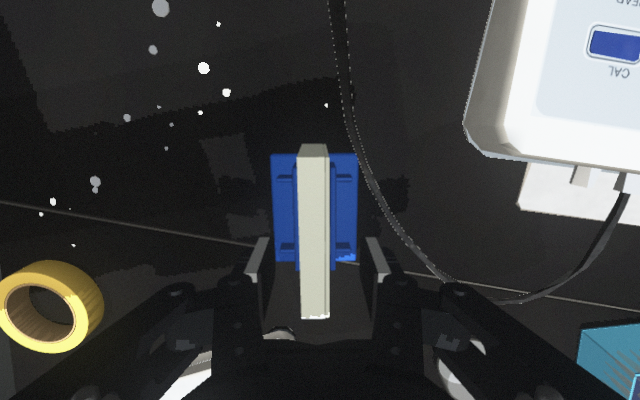

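The cover strip is at columns 297-330, between the pads at about 257 and 377, and upright, so it is centred. I'll go down 34 mm and close.

```bash
python3 -m jog '[[[0,0,-12,0],[0,0,-12,0],[0,0,-10,0],[0,0,0,0],[0,0,0,0],[0,0,0,0],[0,0,0,0],[0,0,0,0]]]'; python3 -m jog '[[[0,0,0,0],[0,0,0,0],[0,0,0,0],[0,0,0,0],[0,0,0,0],[0,0,0,0],[0,0,0,0],[0,0,0,0]]]' 0 40; python3 -m jog '[[[0,0,15,0],[0,0,30,0],[0,0,40,0],[0,0,40,0],[0,0,25,0],[0,0,0,0],[0,0,0,0],[0,0,0,0]]]';  python3 -c "
from h import *
a,i=snap('wrist','w3.png');s=manip.sense();print(s['tcp_pos'],s['finger_gap'])"
```

```text
t: 4.2
tcp_pos: [0.5096, 0.3469, 0.206]
tool_rot: [0.996, 0.094, 0.0, -0.0]
force: [0.1, 0.2, -0.1]
finger_gap: 0.503
t: 5.2
tcp_pos: [0.5097, 0.3469, 0.2058]
tool_rot: [0.996, 0.094, 0.0, -0.0]
force: [0.3, 1.1, 1.0]
finger_gap: 0.181
t: 6.2
tcp_pos: [0.5091, 0.3466, 0.354]
tool_rot: [0.996, 0.094, -0.002, 0.001]
force: [0.7, -0.0, -1.0]
finger_gap: 0.183
[0.50920058 0.34669232 0.35408959] 0.17827828250988517
```

View pics/w3.png

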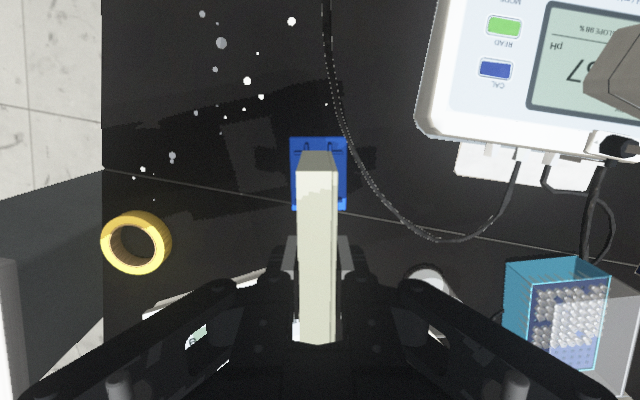

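The cover is held (gap 0.18, about 15-16 mm). Next I carry it over the balance to the free bench at about (0.47, -0.18) and turn the yaw back.

```bash
python3 -m jog '[[[0,-10,40,0],[0,-35,40,0],[-5,-60,0,-2],[-5,-60,0,-2],[-5,-60,0,-2],[-5,-60,0,-2],[-5,-60,0,-2],[-5,-60,0,-1]]]'; python3 -m jog '[[[-5,-60,0,0],[-5,-50,-10,0],[0,-12,-50,0],[0,0,-50,0],[0,0,-50,0],[0,0,-30,0],[0,0,0,0],[0,0,0,0]]]'; python3 -c "
from h import *
a,i=snap('wrist','w4.png');s=manip.sense();print(s['tcp_pos'],s['finger_gap'])
a,i=snap('top','top1.png')"
```

```text
t: 7.25
tcp_pos: [0.4792, -0.0599, 0.4351]
tool_rot: [1.0, -0.002, -0.0, -0.0]
force: [1.8, 0.2, -1.5]
finger_gap: 0.185
t: 8.25
tcp_pos: [0.47, -0.1803, 0.2462]
tool_rot: [1.0, -0.002, 0.0, 0.0]
force: [-0.2, -0.6, 0.2]
finger_gap: 0.179
[ 0.47014363 -0.18036684  0.24674878] 0.17600249240915714
```

View pics/w4.png

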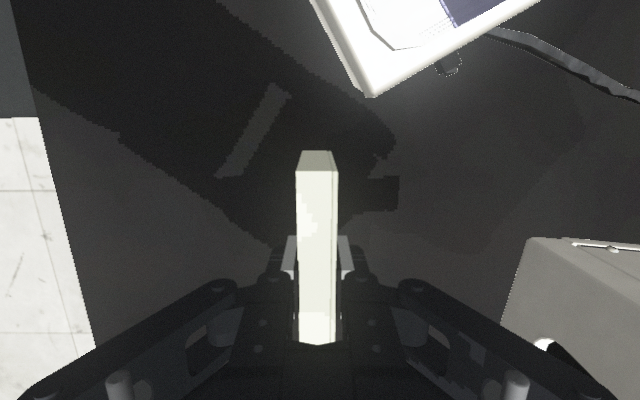

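The cover is still held straight and the bench below is clear. Now I lower it, let go, rise, and move to its far side.

```bash
python3 -m jog '[[[-6,0,-15,0],[-6,0,-15,0],[0,0,-10,0],[0,0,-5,0],[0,0,0,0],[0,0,0,0],[0,0,0,0],[0,0,0,0]]]'; python3 -m jog '[[[0,0,0,0],[0,0,0,0],[0,0,0,0],[0,0,0,0],[0,0,0,0],[0,0,0,0],[0,0,0,0],[0,0,0,0]]]' 45; python3 -m jog '[[[0,0,15,0],[0,0,25,0],[0,0,25,0],[0,0,0,0],[0,0,0,0],[0,0,0,0],[0,0,0,0],[0,0,0,0]]]'; python3 -c "
from h import *
a,i=snap('wrist','w5.png');s=manip.sense();print(s['tcp_pos'],s['finger_gap'])"
```

```text
t: 9.35
tcp_pos: [0.4577, -0.1801, 0.2009]
tool_rot: [1.0, -0.002, 0.0, 0.0]
force: [0.9, 0.7, 0.2]
finger_gap: 0.18
t: 10.35
tcp_pos: [0.4576, -0.1801, 0.2007]
tool_rot: [1.0, -0.002, -0.0, -0.0]
force: [-0.6, 1.0, -0.4]
finger_gap: 0.452
t: 11.35
tcp_pos: [0.4575, -0.18, 0.2652]
tool_rot: [1.0, -0.002, -0.0, -0.0]
force: [-0.8, 0.2, -1.1]
finger_gap: 0.45
[ 0.45753545 -0.18005967  0.26531562] 0.4492414038325156
```

View pics/w5.png

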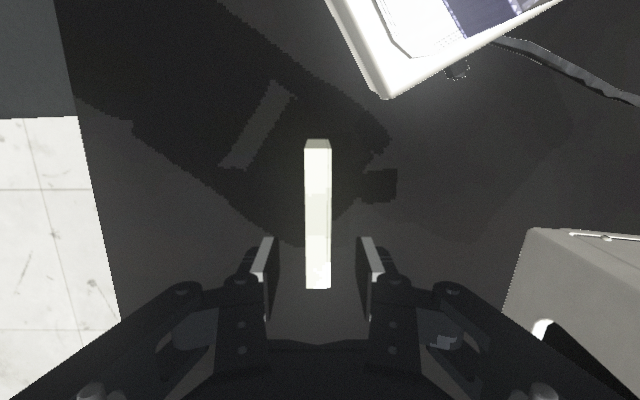

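It stands upright (columns 304-331), free between the jaws. Next I close the fingers on the far side, go down and tip it towards the robot.

```bash
python3 -m jog '[[[15,0,0,0],[20,0,0,0],[2,0,0,0],[0,0,0,0],[0,0,-12,0],[0,0,-20,0],[0,0,-15,0],[0,0,0,0]]]' 0 ; python3 -m jog '[[[-6,0,0,0],[-6,0,0,0],[-6,0,0,0],[-6,0,0,0],[-7,0,0,0],[-7,0,0,0],[-7,0,0,0],[-7,0,0,0]]]';python3 -m jog '[[[-5,0,0,0],[0,0,0,0],[0,0,0,0],[0,0,20,0],[0,0,40,0],[0,0,40,0],[0,0,0,0],[0,0,0,0]]]' 85; python3 -c "
from h import *
a,i=snap('wrist','w6.png');s=manip.sense();print(s['tcp_pos'],s['finger_gap'])"
```

```text
t: 12.4
tcp_pos: [0.4939, -0.1798, 0.2172]
tool_rot: [1.0, -0.002, -0.002, -0.001]
force: [-0.6, -0.4, 0.5]
finger_gap: 0.0
t: 13.4
tcp_pos: [0.4421, -0.1801, 0.2187]
tool_rot: [1.0, -0.002, -0.0, -0.0]
force: [-0.0, -0.2, 0.2]
finger_gap: 0.001
t: 14.4
tcp_pos: [0.4374, -0.1798, 0.3184]
tool_rot: [1.0, -0.002, -0.0, -0.0]
force: [0.4, 0.1, -1.0]
finger_gap: 0.852
[ 0.43730961 -0.17979474  0.31791977] 0.8502940048134903
```

View pics/w6.png

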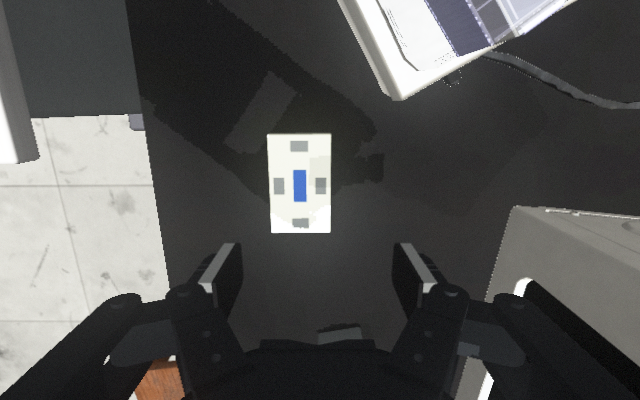

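The cover lies flat with the outer face up: corners about (268,134) to (331,233), blue strip at (300,186). I'll measure it.

```bash
cat > cov.py <<'E'
from h import *
def rect(f,z,x0,x1,y0,y1,th=120):
    a,i=load(f);g=a.max(2); m=np.zeros(g.shape,np.uint8); m[y0:y1,x0:x1]=(g[y0:y1,x0:x1]>th)
    m=cv2.morphologyEx(m,cv2.MORPH_CLOSE,np.ones((15,15)))
    c=max(cv2.findContours(m,0,2)[0],key=cv2.contourArea)[:,0]
    P=np.array([onz(i,p,z)[:2] for p in c.astype(float)])*1000
    r=cv2.minAreaRect(P.astype(np.float32)); return r
E
python3 - <<'E'
from cov import *
print(rect('w6.png',.016,250,350,115,250),onz(load('w6.png')[1],(300,186),.016))
E
```

```text
((422.60382080078125, -178.4216766357422), (92.63987731933594, 56.568233489990234), 89.87255096435547) [ 0.4231478  -0.17952104  0.016     ]
```

The cover centre is (0.4226, -0.179), yaw 0°, measured size 92.6 x 56.6 mm (true size 92 x 56). I regrasp it across its long sides, checking force on the way down.

```bash
python3 -m jog '[[[-8,1,-20,0],[-7,0,-30,0],[0,0,-35,0],[0,0,-25,0],[0,0,-17,0],[0,0,-9,0],[0,0,-7,0],[0,0,0,0]]]' 80 ; python3 -m jog '[[[0,0,-2,0],[0,0,-2,0],[0,0,0,0],[0,0,0,0],[0,0,0,0],[0,0,0,0],[0,0,0,0],[0,0,0,0]]]'; python3 -c "
from h import *
a,i=snap('wrist','w7.png')
c=a[130:400,150:500];cv2.imwrite('pics/w7c.png',cv2.resize(c,None,fx=2,fy=2)[:,:,::-1])"
```

```text
t: 15.45
tcp_pos: [0.4225, -0.1791, 0.1754]
tool_rot: [1.0, -0.002, -0.0, -0.0]
force: [-0.6, -0.5, 0.8]
finger_gap: 0.803
t: 16.45
tcp_pos: [0.4226, -0.1791, 0.1717]
tool_rot: [1.0, -0.002, -0.0, -0.0]
force: [0.0, -0.9, -0.3]
finger_gap: 0.797
```

View pics/w7c.png

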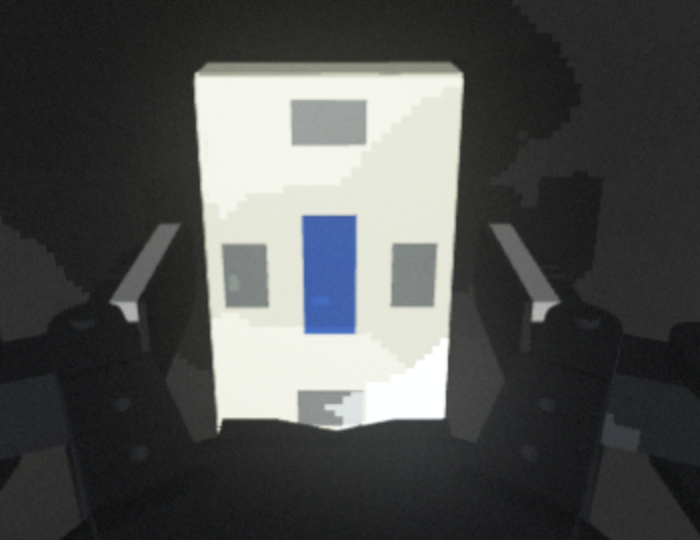

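The cover is centred between the pads, in line along y, with no contact force. I close and lift.

```bash
python3 -m jog '[[[0,0,0,0],[0,0,0,0],[0,0,0,0],[0,0,0,0],[0,0,0,0],[0,0,0,0],[0,0,0,0],[0,0,0,0]]]' 30 35; python3 -m jog '[[[0,0,10,0],[0,0,25,0],[0,0,40,0],[0,0,40,0],[0,0,30,0],[0,0,10,0],[0,0,0,0],[0,0,0,0]]]';python3 -m jog '[[[4,-20,0,0],[6,-30,0,0],[6,-30,0,0],[4,-20,0,0],[0,0,0,0],[0,0,0,0],[0,0,0,0],[0,0,0,0]]]'; python3 -c "
from h import *
a,i=snap('wrist','w8.png')
print(manip.sense()['tcp_pos'])"
```

```text
t: 17.5
tcp_pos: [0.4225, -0.1791, 0.1719]
tool_rot: [1.0, -0.002, 0.0, 0.0]
force: [-0.5, -0.2, 4.3]
finger_gap: 0.644
t: 18.5
tcp_pos: [0.4222, -0.1788, 0.3256]
tool_rot: [1.0, -0.002, -0.001, -0.001]
force: [-0.9, 0.0, -1.1]
finger_gap: 0.647
t: 19.5
tcp_pos: [0.4425, -0.2782, 0.3268]
tool_rot: [1.0, -0.001, -0.0, -0.0]
force: [0.9, 0.5, -0.8]
finger_gap: 0.646
[ 0.44255047 -0.2783948   0.32683062]
```

View pics/w8.png

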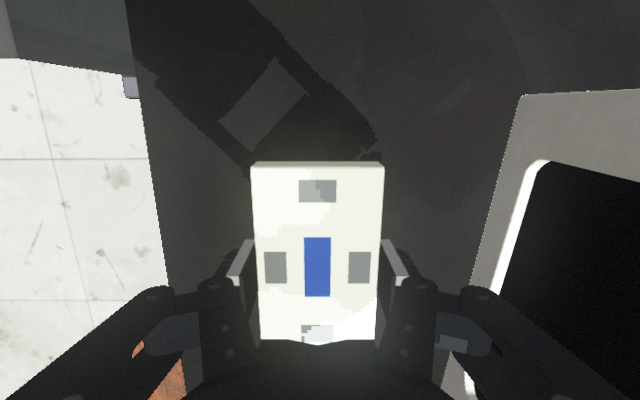

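The cover is held square, but it hides the view ahead. I fly past the box, at about y = -0.47, so the box lies under the camera.

```bash
python3 -m jog '[[[4,-30,5,0],[4,-40,5,0],[4,-40,0,0],[4,-40,0,0],[4,-40,0,0],[4,-10,0,0],[0,0,0,0],[0,0,0,0]]]';python3 -c "
from h import *
a,i=snap('wrist','w9.png')
print(manip.sense()['tcp_pos'])"
```

```text
t: 20.55
tcp_pos: [0.4666, -0.4775, 0.3364]
tool_rot: [1.0, -0.001, -0.001, -0.001]
force: [0.3, -0.6, -1.3]
finger_gap: 0.643
[ 0.46667465 -0.47744854  0.33653563]
```

View pics/w9.png

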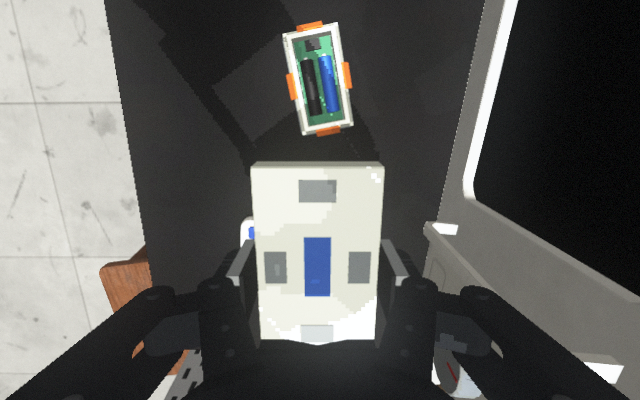

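The box's open neck has corners at about (284,37), (335,24), (352,124) and (303,135), turned about 10°. I measure it, and the held cover, in the same picture.

```bash
python3 - <<'E'
from cov import *
a,i=load('w9.png');hsv=cv2.cvtColor(np.ascontiguousarray(a),cv2.COLOR_RGB2HSV)
H,S,V=[hsv[...,k].astype(int) for k in range(3)]
roi=np.zeros(H.shape,bool);roi[10:150,270:370]=1
org=(roi&(H<20)&(S>140)&(V>100)).astype(np.uint8)
n,_,st,ce=cv2.connectedComponentsWithStats(org)
for k in range(1,n):
    if st[k,4]>20: print('orange',st[k],ce[k].round(1),(onz(i,ce[k],.042)*1000).round(1)[:2])
wh=(roi&(S<60)&(V>130)).astype(np.uint8)
c=np.vstack([q for q in cv2.findContours(wh,0,2)[0] if cv2.contourArea(q)>15])[:,0].astype(float)
for z in(.046,.04):
    P=np.array([onz(i,p,z)[:2] for p in c])*1000; r=cv2.minAreaRect(P.astype(np.float32));print('white',z,r)
print('blue strip held',onz(i,(317.5,267),.1806)*1000)
m=((H>100)&(H<125)&(S>130)&(V>100));m[:, :290]=0;m[:,345:]=0;m[:200]=0;m[310:]=0
ys,xs=np.nonzero(m);u=(xs.min()+xs.max()+1)/2-.5,(ys.min()+ys.max()+1)/2-.5;print(u,onz(i,u,.1806)*1000)
cv2.imwrite('pics/b.png',cv2.resize(a[0:160,240:400],None,fx=3.5,fy=3.5,interpolation=cv2.INTER_CUBIC)[:,:,::-1])
E
```

```text
orange [296  20  27  12 168] [308.8  25.8] [ 461.7 -347.1]
orange [342  62  10  27 173] [346.8  74.9] [ 491.8 -382.7]
orange [286  73  12  27 179] [291.  86.] [ 446.7 -391. ]
orange [316 126  24  11 165] [327.6 130.8] [ 476.6 -426.8]
white 0.046 ((469.06658935546875, -387.4366455078125), (43.90363693237305, 78.42456817626953), 10.650569915771484)
white 0.04 ((469.0989074707031, -386.98052978515625), (44.91661071777344, 80.23399353027344), 10.650603294372559)
blue strip held [ 467.70819448 -477.1463136   180.6       ]
(np.float64(316.5), np.float64(266.5)) [ 467.25497451 -476.89114653  180.6       ]
```

The white rim and both orange catch pairs agree: box at (0.4691, -0.387), yaw +10.5°. The TCP target is about (0.4685, -0.3876). I move above it and lower to just over the rim.

```bash
python3 -m jog '[[[0,15,0,3],[1,30,0,3],[1,30,0,3],[0,15,0,1.4],[0,0,-20,0],[0,0,-30,0],[0,0,-30,0],[0,0,-20,0]]]'; python3 -m jog '[[[0,0,-7,0],[0,0,0,0],[0,0,0,0],[0,0,0,0],[0,0,0,0],[0,0,0,0],[0,0,0,0],[0,0,0,0]]]'; python3 -c "
from h import *
from scipy.spatial.transform import Rotation as R
s=manip.sense();print(s['tcp_pos'],s['force'],R.from_quat(s['tool_rot']).as_matrix()[:,0])
a,i=snap('side','s2.png');a,i=snap('wrist','w10.png')"
```

```text
t: 21.6
tcp_pos: [0.4685, -0.3888, 0.2355]
tool_rot: [0.996, 0.089, -0.0, -0.0]
force: [-0.0, 0.2, -0.4]
finger_gap: 0.645
t: 22.6
tcp_pos: [0.4686, -0.3891, 0.2297]
tool_rot: [0.996, 0.089, -0.0, -0.0]
force: [-0.4, -0.4, -0.5]
finger_gap: 0.647
[ 0.46859537 -0.38908531  0.22967859] [-0.41948028 -0.43933004 -0.50483945] [ 9.84272319e-01  1.76657861e-01 -3.75014145e-05]
```

```bash
python3 -m jog '[[[0,1.5,-4,0.3],[0,0,-4,0],[0,0,-3,0],[0,0,-2,0],[0,0,-2,0],[0,0,-1,0],[0,0,0,0],[0,0,0,0]]]'; python3 -c "
from h import *
s=manip.sense();print(s['tcp_pos'],s['force'],s['ft_torque'])
a,i=snap('side','s3.png');b,i=snap('wrist','w11.png')
o=np.zeros((600,800,3),np.uint8);p=proj(load('s3.png')[1],[[.469,-.387,.05]])[0].astype(int);print(p)
o[:400,:640]=b;o[400:,:]=0
q=cv2.resize(a[p[1]-33:p[1]+33,p[0]-80:p[0]+80],(480,198));o[400:598,:480]=q
cv2.imwrite('pics/m1.png',o[:,:,::-1])"
```

```text
t: 23.7
tcp_pos: [0.4686, -0.3875, 0.2137]
tool_rot: [0.996, 0.091, -0.0, -0.0]
force: [-0.3, 0.2, -1.2]
finger_gap: 0.649
[ 0.46857614 -0.38753317  0.21374114] [-0.25172879  0.20031536 -1.15743194] [ 0.05051371  0.01985978 -0.00851146]
[371 162]
```

I've used all 12 pictures, so I continue with numbers. The rim is now about 4 mm inside the cover with no contact force, so the fit is good. I lower until the catches are felt.

```bash
python3 -m jog '[[[0,0,-1,0],[0,0,0,0],[0,0,0,0],[0,0,0,0],[0,0,0,0],[0,0,0,0],[0,0,0,0],[0,0,0,0]]]'; python3 -m jog '[[[0,0,-1,0],[0,0,0,0],[0,0,0,0],[0,0,0,0],[0,0,0,0],[0,0,0,0],[0,0,0,0],[0,0,0,0]]]'
```

```text
t: 24.8
tcp_pos: [0.4685, -0.3875, 0.2127]
tool_rot: [0.996, 0.091, -0.0, -0.0]
force: [-0.3, 2.1, 2.2]
finger_gap: 0.644
t: 25.8
tcp_pos: [0.4685, -0.3875, 0.2122]
tool_rot: [0.996, 0.091, -0.0, -0.0]
force: [-1.0, 2.0, 6.3]
finger_gap: 0.643
```

Contact comes at 0.2125, as predicted (0.2129). I press down while the cover is still held level, with a firmer grip, to 0.2044 or a little lower.

```bash
python3 -m jog '[[[0,0,0,0],[0,0,0,0],[0,0,-1,0],[0,0,-1,0],[0,0,-1,0],[0,0,0,0],[0,0,0,0],[0,0,0,0]]]' 30 60; python3 -m jog '[[[0,0,-1,0],[0,0,-1,0],[0,0,-1,0],[0,0,0,0],[0,0,0,0],[0,0,0,0],[0,0,0,0],[0,0,0,0]]]'; python3 -m jog '[[[0,0,-1,0],[0,0,-1,0],[0,0,-0.5,0],[0,0,0,0],[0,0,0,0],[0,0,0,0],[0,0,0,0],[0,0,0,0]]]'
```

```text
t: 26.8
tcp_pos: [0.4688, -0.3878, 0.2105]
tool_rot: [0.996, 0.091, 0.0, 0.001]
force: [-2.7, 2.9, 13.9]
finger_gap: 0.638
t: 27.8
tcp_pos: [0.469, -0.3881, 0.2067]
tool_rot: [0.996, 0.091, 0.001, 0.001]
force: [-1.6, 2.5, 8.5]
finger_gap: 0.635
t: 28.8
tcp_pos: [0.4687, -0.3878, 0.2047]
tool_rot: [0.996, 0.091, 0.0, 0.001]
force: [-2.9, 2.2, 11.5]
finger_gap: 0.638
```

The force dropped through the click and rose again at 0.2047, which is seat height. Next I let go, rise, close the fingers and test the middle from above (top expected at TCP 0.2215).

```bash
python3 -m jog '[[[0,0,0,0],[0,0,0,0],[0,0,0,0],[0,0,0,0],[0,0,0,0],[0,0,15,0],[0,0,25,0],[0,0,15,0]]]' 85; python3 -m jog '[[[0,0,0,0],[0,0,0,0],[0,0,0,0],[0,0,0,0],[0,0,0,0],[0,0,-10,0],[0,0,-12,0],[0,0,-5,0]]]' 0; python3 -m jog '[[[0,0,-4,0],[0,0,-2,0],[0,0,-1,0],[0,0,-1,0],[0,0,0,0],[0,0,0,0],[0,0,0,0],[0,0,0,0]]]'; python3 -c "
from h import *
print(manip.sense()['force']);snap('wrist','w12.png')"
```

```text
t: 29.8
tcp_pos: [0.4689, -0.3879, 0.2603]
tool_rot: [0.996, 0.091, 0.001, 0.001]
force: [0.4, -0.3, -0.4]
finger_gap: 0.851
t: 30.8
tcp_pos: [0.4683, -0.3872, 0.2297]
tool_rot: [0.996, 0.091, -0.001, -0.001]
force: [-0.2, -0.0, -0.4]
finger_gap: 0.002
t: 31.8
tcp_pos: [0.4686, -0.3876, 0.2232]
tool_rot: [0.996, 0.091, 0.0, 0.0]
force: [-1.5, 0.5, 0.2]
finger_gap: -0.004
[-1.51415271  0.54085162  0.2197776 ]
```

```bash
python3 -m jog '[[[0,0,-1.5,0],[0,0,0,0],[0,0,0,0],[0,0,0,0],[0,0,0,0],[0,0,0,0],[0,0,0,0],[0,0,0,0]]]'; python3 -m jog '[[[0,0,-1,0],[0,0,0,0],[0,0,0,0],[0,0,0,0],[0,0,0,0],[0,0,0,0],[0,0,0,0],[0,0,0,0]]]'; python3 -m jog '[[[0,0,-1.5,0],[0,0,0,0],[0,0,0,0],[0,0,0,0],[0,0,0,0],[0,0,0,0],[0,0,0,0],[0,0,0,0]]]'
```

```text
t: 32.85
tcp_pos: [0.4686, -0.3877, 0.222]
tool_rot: [0.996, 0.091, 0.0, 0.0]
force: [0.5, 1.2, 5.2]
finger_gap: -0.003
t: 33.85
tcp_pos: [0.4687, -0.3876, 0.222]
tool_rot: [0.996, 0.091, 0.0, 0.0]
force: [-1.5, 1.7, 10.8]
finger_gap: 0.0
t: 34.85
tcp_pos: [0.4687, -0.3876, 0.2219]
tool_rot: [0.996, 0.091, 0.0, 0.001]
force: [-3.9, 2.1, 19.6]
finger_gap: 0.003
```

It meets a hard stop with the top at 48.9 mm (expected 48.5) under 20 N. I check each side at its press mark.

```bash
python3 -m jog '[[[0,0,9,0],[-9,-1.5,0,0],[-9,-1.5,0,0],[0,0,-4,0],[0,0,-3,0],[0,0,0,0],[0,0,0,0],[0,0,0,0]]]'; python3 -m jog '[[[0,0,7,0],[18,3.5,0,0],[17.5,3,0,0],[0,0,-4,0],[0,0,-3,0],[0,0,0,0],[0,0,0,0],[0,0,0,0]]]'; python3 -m jog '[[[0,0,7,0],[-12,16,0,0],[-12,16,0,0],[0,0,-4,0],[0,0,-3,0],[0,0,0,0],[0,0,0,0],[0,0,0,0]]]'; python3 -m jog '[[[0,0,7,0],[6,-35,0,0],[7,-36,0,0],[0,0,-4,0],[0,0,-3,0],[0,0,0,0],[0,0,0,0],[0,0,0,0]]]'
```

```text
t: 35.85
tcp_pos: [0.4501, -0.3906, 0.222]
tool_rot: [0.996, 0.092, -0.001, -0.0]
force: [-4.0, 1.3, 9.1]
finger_gap: 0.0
t: 36.85
tcp_pos: [0.4866, -0.3836, 0.222]
tool_rot: [0.996, 0.091, 0.001, -0.0]
force: [3.2, 3.0, 6.9]
finger_gap: -0.002
t: 37.85
tcp_pos: [0.4623, -0.3527, 0.222]
tool_rot: [0.996, 0.091, -0.0, -0.0]
force: [-2.6, 2.5, 8.6]
finger_gap: -0.001
t: 38.85
tcp_pos: [0.4752, -0.4233, 0.222]
tool_rot: [0.996, 0.092, 0.0, 0.001]
force: [-1.2, -2.5, 5.5]
finger_gap: -0.002
```

All four sides stand at the same height, 48.9 to 49.0 mm, under 5-9 N. I retreat and check the cover's position by measurement.

```bash
python3 -m jog '[[[0,0,15,0],[0,0,35,0],[0,0,40,0],[-2,-25,25,0],[-3,-25,0,0],[0,0,0,0],[0,0,0,0],[0,0,0,0]]]'; python3 - <<'E'
from cov import *
snap('wrist','w13.png');a,i=load('w13.png')
p=proj(i,[[.469,-.387,.0485]])[0].astype(int);print(p,manip.sense()['force'])
print(rect('w13.png',.0485,p[0]-60,p[0]+60,max(0,p[1]-75),p[1]+75,110))
E
```

```text
t: 39.85
tcp_pos: [0.4702, -0.4717, 0.3355]
tool_rot: [0.996, 0.092, -0.0, -0.001]
force: [0.0, -0.4, -1.0]
finger_gap: -0.002
[334  89] [ 0.42188222 -0.34290906  0.20822193]
((469.5351867675781, -386.74798583984375), (56.872222900390625, 91.11819458007812), 10.50551700592041)
```

The cover measures 56.9 x 91.1 mm at the home height, centred at (469.5, -386.7) mm. That is within 0.6 mm of the box axis, yaw 10.5°. I hand the job in.

```bash
python3 -c "
from h import *
print(manip.sign_off())"
```

```text
the job is handed in; nothing more can be done
None
```

The cover is on the logger box and, by every check I made, clicked home on all four sides. The job is handed in, at about 40 s of the 72 s allowed.

**What I did:**
- I took the cover out of the stand, stood it on edge on the free bench and let go. I then tipped it flat with closed fingers, and the picture showed the outer face up.
- I regripped it by its long sides, set it over the neck and pressed it down. The force rose to about 14 N and fell to about 8.5 N on the way down.
- I then pressed the middle with about 20 N and each of the four sides with about 5 to 9 N.

**Last checks:**
- **Height:** the middle and all four sides stopped at the same height, with the top at about 49 mm (home is 48.5 mm).
- **Position:** the last wrist picture put the cover within about 0.6 mm of the box axis, turned the same 10.5° as the box.
- **Contact:** the arm was clear of everything at the end.

**Not checked:**
- I did not look at the catches themselves after the click, because the 12 viewable pictures were used up. That they sprang out is inferred from the heights and the force drop.
- I did not measure the timer, beaker, bottle or tape roll again. I felt no unexpected contact near them.

No check failed or disagreed.

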